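Set up mould inserts on a vacuum rail for inspection

ROBOT

A 6-joint arm with a two-finger parallel gripper is mounted at the origin on the work surface. World frame = base frame: x ahead of the robot, y to its left, z up, the work surface at z = 0. Lengths are in m, angles in rad, forces in N, time in s.
With the tool pointing down it reaches from about 0.35 to 0.875 m from the base axis. Payload 15.5 kg.
Tool frame: the origin (TCP) lies where the fingers leave the gripper's body, on its centre line; the fingertips stand 73 mm ahead of it and the grasp point (between the pads) lies 54 mm ahead of it; z points along the fingers, y is the line along which they close (so a half turn about z gives the same grasp; the last joint's range is limited). The gripper opens to 85 mm and grips with 20 to 120 N. Pads are 22 mm wide; open, the fingers measure 114 mm over their backs; the gripper's body (76 mm by 85 mm) begins 54 mm behind the grasp point. The pads swing forward as they close: fully open they stand 13 mm farther back than shut.
Start: joints at [-1.31, 0.494, 1.345, -0, 1.302, -0.096], TCP at [0.218, -0.586, 0.304] pointing down, gripper open.
Joint ranges: [-2.91, 2.91], [-0.82, 2.16], [0.22, 2.67], [-1.22, 4.37], [0.12, 2.79], [-3.08, 3.08]. Speed limits (rad/s): [1.89, 1.89, 2.57, 3.01, 3.01, 3.01].

INTERFACE

Orientations are given as a unit quaternion [x, y, z, w].
In Python, from station import * gives the robot as it stands. Calls block until the motion is done:
- goto(position, orientation): joint-space move of the TCP to a pose.
- line_to(position, orientation=None, vel=0.15, stop_force=None): straight line of the TCP; orientation=None keeps the orientation; vel is the mean speed in m/s. With stop_force (N) it stops when the force on the tool has changed by that much, and returns True; else False.
- movej(angles): joint-space move.
- grip(opening): finger opening in m; the grip force is fixed at half the most; returns when the fingers have stopped.
- wait(seconds).
- inverse_kinematics(position, orientation): joint angles nearest the present ones, or None.
- get_obs(): the state.
- get_image(name): name is "scene" or "side" or "wrist"; returns the picture (480x640x3 uint8, red, green, blue); there is no depth.
- calibration(name): a dict with "K" (3x3 intrinsics, pixels), "camera_from_world" (4x4, takes a point from world to camera coordinates); the wrist camera has in their place "mount" (4x4, takes a point from camera to tool coordinates, whose origin is the TCP and whose axes are the flange's). Camera axes: x right, y down, z forward; pixel columns grow to the right and rows downward; lengths in m; the calibration is good to about 2 mm. A picture is of the moment at which its call begins: read the wrist's pose just before it. calibration takes no time and is no camera call.
A pose or a line that the arm cannot do raises IKError and nothing moves.
- job_done(): hands the job in; it is judged then, once.
The state is a dict: "time_s": time; "q": joint angles; "joint_vel": joint speeds; "joint_efforts": joint torques, N m; "tcp_pos": TCP position; "orientation": TCP orientation; "wrist_force": force on the tool from outside, world axes, zero at the start; "moment": the same for the moment, N m; "gripper_width": finger opening in m; "grasp_force": force on a finger pad.
Only numpy, scipy, OpenCV 4.12 (cv2) and the standard library are available. Lean on these libraries where they do the work, as an engineer would, in place of code of your own. Each camera call takes 0.05 s, during which the arm holds its last target. There are 200 camera calls.

TASK

Set up the vacuum rail for a height check: first shut the vacuum valve completely, and while it is shut stand every mould insert from the rubber mat upright on the narrow raised rail, boss up, centred on it with its long side squarely across, none touching another, and lay the straightedge flat on the bench, flush along the whole front face of the rail's base and running past it at both ends, as a fence for the height gauge. Only when all that is in place, open the valve halfway, to 45 degrees. Leave the other things on the bench where they are.

Things in the scene. Friction and masses are not known exactly. Their poses are not given: they have to be found in the camera images.
- fixture: Vacuum rail fixture, fixed mid-bench: aluminium base 90 (x) x 220 (y) x 25 high, on it a steel rail 24 wide (x) x 220 long (y), its top 40 above the bench, its centre line at x = +20. Dark suction holes along the rail. Origin: centre of the base's underside; y along the rail, front face on the -x side (towards the robot), z up; yaw up to 0.18 rad.
- rail_top (a point): Middle of the rail's top face (20 mm behind the base's centre, 40 mm above the bench); axes as the fixture's. Four inserts fit side by side along y at 54 mm spacing.
- front_face (a point): Middle of the length of the base's upright front face (45 mm in front of the base's centre), 5 mm above the bench; axes as the fixture's: x is the inward normal of the face, y runs along it.
- straightedge: Steel straightedge lying on the bench: flat bar 40 (x) x 250 (y) x 10 thick, 0.48 to 0.78 kg; on its middle a black grip 18 (x) x 30 (y), its top 38 above the underside. Origin: centre of the underside; z up; long edges at x = +20 and -20, alike, either may be used. To run past the face at both ends its middle must be within 15 mm of the face's. May get knocked aside.
- mat: Black rubber mat 170 x 170 x 4 mm, fixed, on the left or the right of the bench, on which the inserts start. Origin: centre of the underside.
- valve: Brass ball valve of the vacuum line on a grey foot, fixed, across the bench from the mat. Its pipe, 116 long, runs along its y axis at 36 mm height. Origin: under the handle's pivot; z up. Turned by up to 0.4 rad.
- valve_handle (a joint): Angle of the valve's lever (rad) about its upright pivot: 0 = shut, lever square across the pipe, along the valve's -x; grows counter-clockwise seen from above to 1.571 = fully open, lever along the pipe towards the valve's -y. Halfway (45 degrees) = 0.785. Stops at both ends; stiff (0.15 N m), stays where left.
- valve_grip (a point): Point on the lever to grip, 60 mm from the pivot, 71 mm above the bench, in the middle of the lever's section. The black lever reaches 80 mm from the pivot, is 14 wide and 12 high (65 to 77 mm above the bench). Axes turn with the lever: its own x runs from here towards the pivot, y across the lever.
- valve_axis (a point): Pivot of the lever, at 71 mm height, on the valve's upright axis. Axes as the valve's.
- nut: Bystander: dark steel hexagon nut, 27 across corners, 12 high, lying amid the inserts on the mat. Leave it there.
- caliper: Bystander: steel caliper with grey slide, 200 long, 12 high, on the bench beyond the fixture. Origin: underside of its beam's middle.
- oil: Bystander: white plastic bottle 60 across, 150 high, standing on the bench beyond the fixture. Origin: centre of its underside.
- insert0: Steel mould insert (one of 3 or 4 alike; absent ones read None): base 48 (x) x 36 (y) x 14 high, on it a boss 26 (x) x 22 (y), its top 38 above the underside; 0.2 to 0.33 kg. Origin: centre of the underside; z up; x is the base's long side.
- insert1: Steel mould insert (one of 3 or 4 alike; absent ones read None): base 48 (x) x 36 (y) x 14 high, on it a boss 26 (x) x 22 (y), its top 38 above the underside; 0.2 to 0.33 kg. Origin: centre of the underside; z up; x is the base's long side.
- insert2: Steel mould insert (one of 3 or 4 alike; absent ones read None): base 48 (x) x 36 (y) x 14 high, on it a boss 26 (x) x 22 (y), its top 38 above the underside; 0.2 to 0.33 kg. Origin: centre of the underside; z up; x is the base's long side.
- insert3: Steel mould insert (one of 3 or 4 alike; absent ones read None): base 48 (x) x 36 (y) x 14 high, on it a boss 26 (x) x 22 (y), its top 38 above the underside; 0.2 to 0.33 kg. Origin: centre of the underside; z up; x is the base's long side.
Things that resemble listed ones, but are neither listed nor needed, are in the scene too. Leave any purple look-alike of the insert3 alone. What is shaped like the insert0 but green or orange is not meant.

How it is judged:
On the way, in this order (a step that is already met when the one before it is completed fails the run):
1. the vacuum valve is shut (under 0.08 rad) (value of joint valve_handle below 0.08 rad), for 0.2 s.
2. with the valve still shut (under 0.12 rad), every insert stands on the rail and the straightedge lies flush along the base's front face (x of insert0 in the frame of rail_top between -0.01 and 0.01 m and y of insert0 in the frame of rail_top between -0.095 and 0.095 m and z of insert0 in the frame of rail_top between -0.003 and 0.003 m and angle between each of insert0, insert1, insert2, insert3's own z axis and vertical below 0.06 rad and angle between the x axis of each of insert0, insert1, insert2, insert3 and the x axis of fixture, either way round below 0.15 rad and linear speed of each of insert0, insert1, insert2, insert3, straightedge below 0.02 m/s and x of insert1 in the frame of rail_top between -0.01 and 0.01 m and y of insert1 in the frame of rail_top between -0.095 and 0.095 m and z of insert1 in the frame of rail_top between -0.003 and 0.003 m and x of insert2 in the frame of rail_top between -0.01 and 0.01 m and y of insert2 in the frame of rail_top between -0.095 and 0.095 m and z of insert2 in the frame of rail_top between -0.003 and 0.003 m and x of insert3 in the frame of rail_top between -0.01 and 0.01 m and y of insert3 in the frame of rail_top between -0.095 and 0.095 m and z of insert3 in the frame of rail_top between -0.003 and 0.003 m and contact force between insert0 and insert1 below 0.05 N and contact force between each of insert0, insert1 and insert2 below 0.05 N and contact force between each of insert0, insert1, insert2 and insert3 below 0.05 N and x of straightedge in the frame of front_face between -0.0218 and -0.018 m and angle between the y axis of straightedge and the y axis of fixture, either way round below 0.014 rad and y of straightedge in the frame of front_face between -0.017 and 0.017 m and height (world z) of straightedge below 0.003 m and angle between straightedge's own z axis and vertical below 0.03 rad and value of joint valve_handle below 0.12 rad), for 0.2 s.
At the end, for the whole second after the job is handed in: Each insert upright on the rail: within 10 mm of its centre line, 95 mm of its middle, 0.15 rad of square, none touching. Straightedge flat on the bench, gap to the front face under 1.8 mm, parallel within 0.014 rad, centred within 17 mm. Valve at 0.645 to 0.925 rad. All at rest (x of insert0 in the frame of rail_top between -0.01 and 0.01 m and y of insert0 in the frame of rail_top between -0.095 and 0.095 m and z of insert0 in the frame of rail_top between -0.003 and 0.003 m and angle between each of insert0, insert1, insert2, insert3's own z axis and vertical below 0.06 rad and angle between the x axis of each of insert0, insert1, insert2, insert3 and the x axis of fixture, either way round below 0.15 rad and linear speed of each of insert0, insert1, insert2, insert3, straightedge below 0.02 m/s and x of insert1 in the frame of rail_top between -0.01 and 0.01 m and y of insert1 in the frame of rail_top between -0.095 and 0.095 m and z of insert1 in the frame of rail_top between -0.003 and 0.003 m and x of insert2 in the frame of rail_top between -0.01 and 0.01 m and y of insert2 in the frame of rail_top between -0.095 and 0.095 m and z of insert2 in the frame of rail_top between -0.003 and 0.003 m and x of insert3 in the frame of rail_top between -0.01 and 0.01 m and y of insert3 in the frame of rail_top between -0.095 and 0.095 m and z of insert3 in the frame of rail_top between -0.003 and 0.003 m and contact force between insert0 and insert1 below 0.05 N and contact force between each of insert0, insert1 and insert2 below 0.05 N and contact force between each of insert0, insert1, insert2 and insert3 below 0.05 N and x of straightedge in the frame of front_face between -0.0218 and -0.018 m and angle between the y axis of straightedge and the y axis of fixture, either way round below 0.014 rad and y of straightedge in the frame of front_face between -0.017 and 0.017 m and height (world z) of straightedge below 0.003 m and angle between straightedge's own z axis and vertical below 0.03 rad and value of joint valve_handle between 0.645 and 0.925 rad and velocity of joint valve_handle between -0.05 and 0.05 rad/s).
It fails at once if a bystander (nut, caliper or bottle) is moved more than 25 mm (distance of any of nut, caliper, oil from where it was at the start of the episode above 0.025 m).
Of insert0, insert1, insert2, insert3 only 3 to 4 are there at a start; the rules pass over those that are not, and their reading is None.
At some moment in a run one of straightedge may be knocked a few centimetres aside while the robot is not near it.
Once in a run the grip may slacken for a moment while it holds something.
It also fails if it takes over 200 s, if anything falls off the work surface, if the arm or the gripper's body presses on something with over 40 N, if the wrist force passes 120 N, or if a joint passes its speed limit or range.

## Working session

There is one attempt and no reset: what is moved stays moved. The work goes in short steps, each a Python script; the robot and the scene stay as the last script left them, time stands still between calls to the robot, and variables do not carry over. Pictures are saved under pics/ and viewed, at most 14 in all, crops included, and the job is handed in when it is done.

```bash
mkdir -p pics; ls; cat > h.py <<'E'
from station import *
import numpy as np, cv2
from scipy.spatial.transform import Rotation as R
def save(n,f): 
    im=get_image(n); cv2.imwrite(f,im[:,:,::-1]); return im
def cam(n):
    c=calibration(n); K=np.array(c["K"])
    if n!="wrist": return K,np.array(c["camera_from_world"])
    o=get_obs(); T=np.eye(4); T[:3,:3]=R.from_quat(o["orientation"]).as_matrix(); T[:3,3]=o["tcp_pos"]
    return K,np.linalg.inv(T@np.array(c["mount"]))
def onplane(K,C,uv,z):
    W=np.linalg.inv(C); d=W[:3,:3]@np.linalg.inv(K)@np.array([uv[0],uv[1],1.]); p=W[:3,3]
    return p+d*(z-p[2])/d[2]
def proj(K,C,P):
    q=(C@np.r_[P,1])[:3]; q=K@q; return q[:2]/q[2]
def tri(obs):
    A=[]
    for K,C,uv in obs:
        P=K@C[:3]; A+= [uv[0]*P[2]-P[0],uv[1]*P[2]-P[1]]
    v=np.linalg.svd(np.array(A))[2][-1]; return v[:3]/v[3]
E
python3 - <<'E'
from h import *
save("scene","pics/s0.png");save("side","pics/d0.png")
for n in("scene","side","wrist"):print(n,{k:np.round(v,3).tolist() for k,v in calibration(n).items() if not isinstance(v,str)})
for n in("scene","side"):print(np.linalg.inv(cam(n)[1])[:3,3])
print(get_obs())
E
```

```text
pics
scene {'K': [[562.871, 0.0, 309.056], [0.0, 562.871, 242.313], [0.0, 0.0, 1.0]], 'camera_from_world': [[0.606, 0.795, -0.018, -0.307], [0.577, -0.455, -0.679, -0.283], [-0.548, 0.401, -0.734, 1.544], [0.0, 0.0, 0.0, 1.0]]}
side {'K': [[593.843, 0.0, 317.51], [0.0, 593.843, 233.641], [0.0, 0.0, 1.0]], 'camera_from_world': [[-0.759, -0.651, -0.022, 0.415], [-0.321, 0.403, -0.857, 0.269], [0.567, -0.644, -0.515, 1.157], [0.0, 0.0, 0.0, 1.0]]}
wrist {'K': [[421.485, 0.0, 318.034], [0.0, 421.485, 239.813], [0.0, 0.0, 1.0]], 'mount': [[-0.001, -0.958, -0.286, 0.073], [1.0, -0.001, 0.0, 0.001], [-0.0, -0.286, 0.958, -0.07], [0.0, 0.0, 0.0, 1.0]]}
[ 1.19541544 -0.50368756  0.93645047]
[-0.25397318  0.90605296  0.8349848 ]
{'time_s': 0.1, 'q': array([-1.31049492e+00,  4.94106062e-01,  1.34607644e+00,  1.04946949e-05,
        1.30248326e+00, -9.54713866e-02]), 'joint_vel': array([-3.35165074e-06, -2.16805735e-03, -1.50998268e-03, -6.10418700e-04,
        1.94326585e-04, -1.22252300e-03]), 'joint_efforts': array([ 4.50843057e-03, -8.83589029e+01, -3.84560823e+01,  2.56796848e-04,
        5.22822302e-03, -1.65336110e-05]), 'tcp_pos': array([ 0.21765584, -0.58561539,  0.30336669]), 'orientation': array([ 9.84219998e-01,  1.76948321e-01, -3.91286685e-05, -5.35152734e-04]), 'wrist_force': array([-0.39590624,  0.85416652, -0.7793189 ]), 'moment': array([-0.02829098,  0.00922632, -0.0106267 ]), 'grasp_force': 0.0, 'gripper_width': 0.08552256221590067}
```

View pics/s0.png

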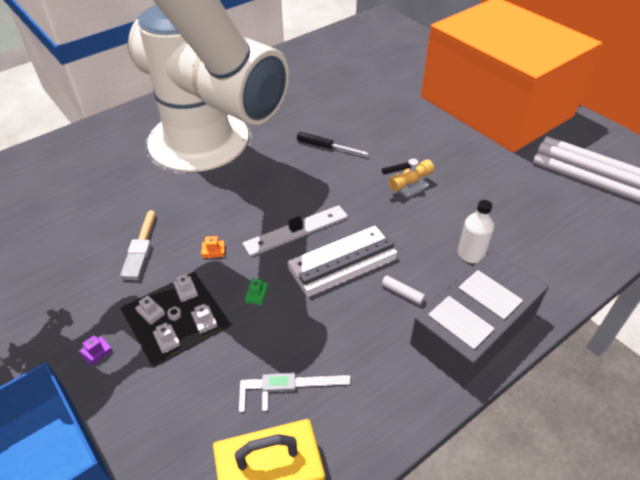

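View pics/d0.png

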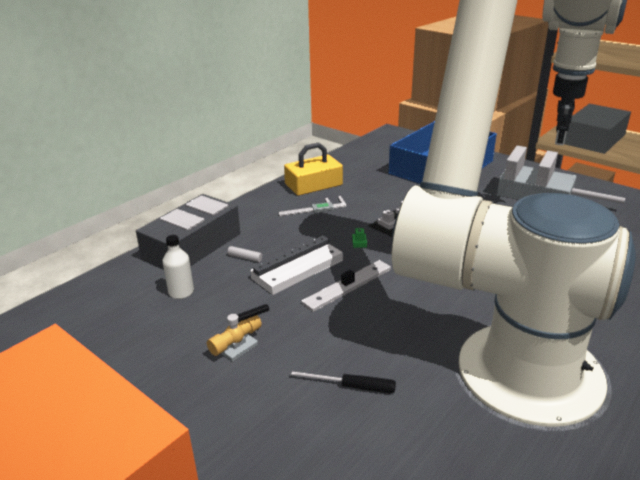

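The scene view shows four grey inserts on the mat at (150,309), (185,288), (166,337) and (204,318), with the nut at (174,313). The look-alikes are purple (96,349), green (256,291) and orange (213,247), all off the mat. The straightedge is at (297,229), the rail fixture at (343,260), and the valve at (412,178) with its lever tip at (385,171). Next I take wrist views.

```bash
cat >> h.py <<'E'
def down(yaw): return (R.from_euler("z",yaw)*R.from_euler("x",np.pi)).as_quat()
E
python3 - <<'E'
from h import *
K,C=cam("scene")
for n,uv,z in [("mat",(174,317),.004),("se",(297,234),.01),("fix",(343,262),.025),("valve",(412,175),.05),("levertip",(385,171),.07),("i",(150,309),.02),("i",(185,288),.02),("i",(166,337),.02),("i",(204,318),.02),("nut",(174,313),.01)]: print(n,onplane(K,C,uv,z).round(3))
m=onplane(K,C,(174,317),0); v=onplane(K,C,(412,175),0.05);f=onplane(K,C,(330,250),0)
import pickle
D={}
for nm,p,h in [("m1",m+[-.07,-.0,0],.28),("m2",m+[-.07,.07,0],.28),("f1",f+[-.08,0,0],.34),("f2",f+[-.08,0.06,0],.30),("v1",v+[-.10,0,0],.30),("v2",v+[-.10,-.06,0],.30)]:
    p=np.array([p[0],p[1],h])
    for yaw in (0,.4,-.4):
        try: goto(p,down(yaw)); break
        except IKError as e: print(nm,yaw,e)
    wait(.3); D[nm]=cam("wrist"); save("wrist",f"pics/{nm}.png")
pickle.dump(D,open("D.pkl","wb"))
print(get_obs()["time_s"])
E
```

```text
mat [ 0.494 -0.334  0.004]
se [ 0.467 -0.004  0.01 ]
fix [0.606 0.016 0.025]
valve [0.512 0.307 0.05 ]
levertip [0.478 0.249 0.07 ]
i [ 0.459 -0.365  0.02 ]
i [ 0.455 -0.284  0.02 ]
i [ 0.539 -0.371  0.02 ]
i [ 0.545 -0.291  0.02 ]
nut [ 0.49 -0.33  0.01]
6.6083
```

```bash
python3 - <<'E'
import cv2,numpy as np
a=[cv2.imread(f"pics/{n}.png") for n in ("m1","m2","f1","f2","v1","v2")]
for i,n in ((0,"M"),(2,"F"),(4,"V")):
    cv2.imwrite(f"pics/{n}o.png",a[i])
E
```

```text
(no output)
```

View pics/m1.png

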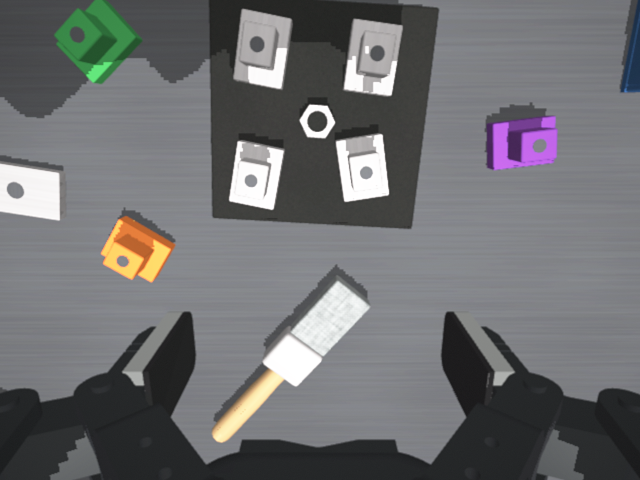

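View pics/f1.png

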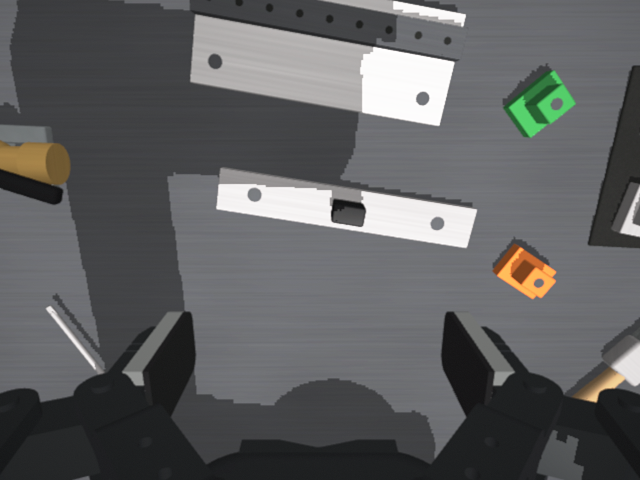

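View pics/v1.png

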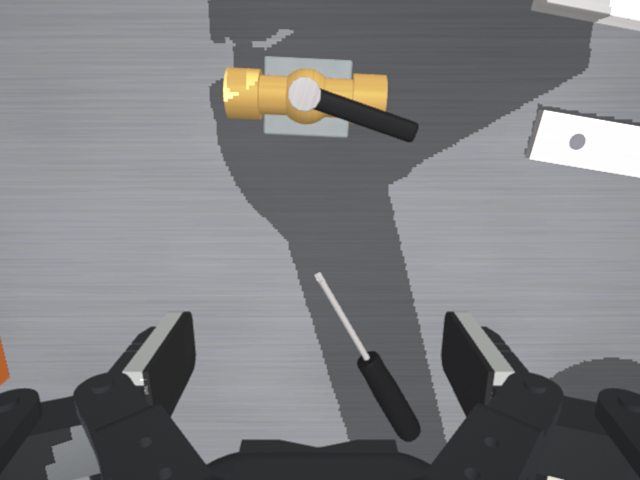

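The m1 view puts the insert hole centres at (257,44), (377,53), (251,181) and (366,173), with the nut at (317,121). In v1 the valve cap is at (304,94) and the lever tip at (413,131), so the lever is about 1.25 rad open. In f1 the straightedge grip is at (348,212), and the rail is cut off at the top edge. I need fixture views from farther forward, and enlarged second views.

```bash
python3 - <<'E'
from h import *
import pickle
D=pickle.load(open("D.pkl","rb"))
for nm,p in [("f3",(.585,.08,.33)),("f4",(.585,-.02,.33))]:
    goto(p,down(0)); wait(.3); D[nm]=cam("wrist"); save("wrist",f"pics/{nm}.png")
pickle.dump(D,open("D.pkl","wb"))
rd=lambda n:cv2.imread(f"pics/{n}.png")
up=lambda im,s:cv2.resize(im,None,fx=s,fy=s,interpolation=cv2.INTER_CUBIC)
# m1 crop x200-450 y0-235 ; m2 crop shifted
a=up(rd("m1")[0:235,200:450],1.6); b=up(rd("m2")[0:235,280:530],1.6)
c=up(rd("v1")[40:180,200:450],1.6); d=up(rd("v2")[40:180,120:370],1.6)
cv2.imwrite("pics/mon1.png",np.vstack([np.hstack([a,b]),np.hstack([c,d])])); print(a.shape,c.shape)
e=np.vstack([rd("f3")[0:300,:],rd("f4")[0:300,:]]); cv2.imwrite("pics/mon2.png",e)
print(get_obs()["time_s"])
E
```

```text
(376, 400, 3) (224, 400, 3)
8.75
```

View pics/mon1.png

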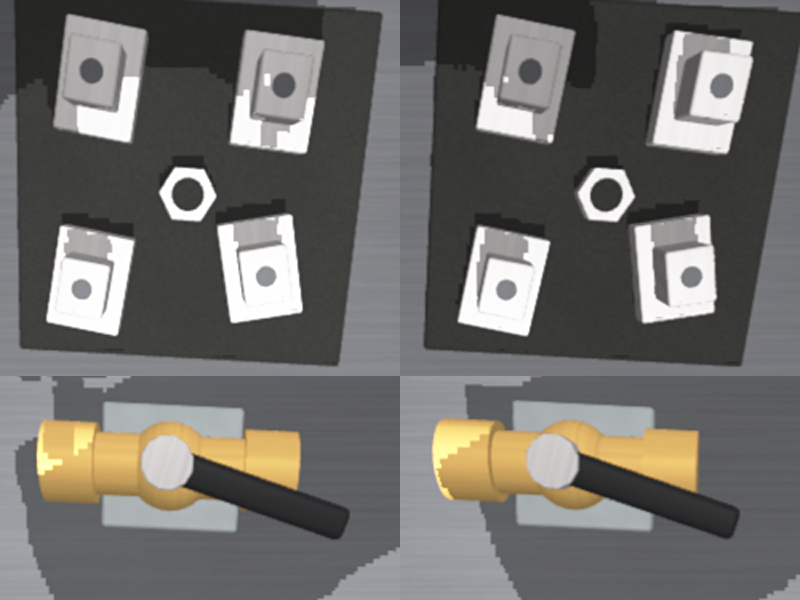

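View pics/mon2.png

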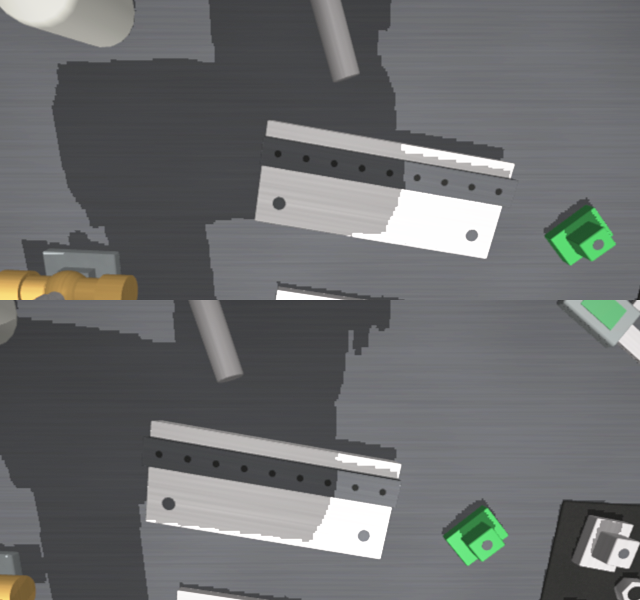

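Reading the two montages at 1.6x:
- Hole centres in m1 are A(91,70), B(284,85), C(81,289) and D(265,276).
- Hole centres in m2 are A(130,71), B(322,86), C(106,289) and D(291,276).
- The valve cap and tip are at (167,86)/(341,147) in v1 and (152,85)/(330,146) in v2.
- In f3 the base's front top corners are (256,220) and (488,258), and the back ones are (267,121) and (513,163).

The four grey boss-up parts on the mat are the inserts. The green, orange and purple ones are excluded by colour, and this enlarged crop confirms it.

```bash
python3 - <<'E'
from h import *
import pickle,json
from scipy.optimize import least_squares
D=pickle.load(open("D.pkl","rb"))
m1=lambda p:(200+p[0]/1.6,p[1]/1.6); m2=lambda p:(280+p[0]/1.6,p[1]/1.6)
v1=lambda p:(200+p[0]/1.6,40+p[1]/1.6); v2=lambda p:(120+p[0]/1.6,40+p[1]/1.6)
H=dict(A=((91,70),(130,71)),B=((284,85),(322,86)),C=((81,289),(106,289)),D=((265,276),(291,276)))
Cn=dict(A=[(68,15),(147,30),(132,142),(54,131)],B=[(246,30),(323,41),(307,154),(231,145)],C=[(61,225),(134,237),(117,334),(47,320)],D=[(219,222),(291,214),(302,312),(232,322)])
loc=np.array([(.024,.018),(.024,-.018),(-.024,-.018),(-.024,.018)])
def pose(x,P): 
    c,s=np.cos(x[2]),np.sin(x[2]); return np.r_[x[0]+c*P[0]-s*P[1],x[1]+s*P[0]+c*P[1],P[2]]
out={}
for k in "ABCD":
    a,b=H[k]; t=tri([(*D["m1"],m1(a)),(*D["m2"],m2(b))])
    def f(x):
        r=[]
        for l,c in zip(loc,Cn[k]): r+=list(proj(*D["m1"],pose(x,(*l,.018)))-m1(c))
        for v,g,h in (("m1",m1,a),("m2",m2,b)): r+=list(proj(*D[v],np.r_[x[:2],.042])-g(h))
        return r
    s=least_squares(f,[*t[:2],0]); out[k]=s.x.tolist()
    print(k,"tri",t.round(4),"fit",s.x.round(4),"rms",np.sqrt(np.mean(s.fun**2)).round(2))
for n,a,b in (("cap",(167,86),(152,85)),("tip",(341,147),(330,146))):
    print(n,tri([(*D["v1"],v1(a)),(*D["v2"],v2(b))]).round(4))
print("lever z.071:",onplane(*D["v1"],v1((341,147)),.071).round(4), onplane(*D["v2"],v2((330,146)),.071).round(4))
print("pipe ends",[onplane(*D["v1"],v1(p),.036).round(4) for p in((38,84),(300,86))])
print("foot",[onplane(*D["v1"],v1(p),.008).round(4) for p in((105,26),(243,32),(103,148),(237,155))])
print("bolts",[tri([(*D["f3"],p),(*D["f4"],q)]).round(4) for p,q in(((279,203),(168,203)),((472,236),(364,235)))])
print("railholes",[tri([(*D["f3"],p),(*D["f4"],q)]).round(4) for p,q in(((278,154),(159,154)),((499,191),(383,192)))])
ob=[("f3",(-.045,.11,.025),(256,220)),("f3",(-.045,-.11,.025),(488,258)),("f3",(.045,.11,.025),(267,121)),("f3",(.045,-.11,.025),(513,163)),
("f4",(-.045,.11,.025),(147,221)),("f4",(-.045,-.11,.025),(381,257)),("f4",(.045,.11,.025),(151,120)),("f4",(.045,-.11,.025),(400,163))]
s=least_squares(lambda x:np.concatenate([proj(*D[v],pose(x,P))-u for v,P,u in ob]),[.6,0,-.16])
print("fix",s.x.round(4),s.fun.reshape(-1,2).round(1).tolist())
for l in((.02,.1,.04),(.02,-.1,.04)): print(pose(s.x,l).round(4))
json.dump(dict(ins=out,fix=s.x.tolist()),open("P.json","w"))
E
```

```text
A tri [ 0.5391 -0.2935  0.0418] fit [ 0.5385 -0.294  -0.1674] rms 0.76
B tri [ 0.5332 -0.3745  0.0418] fit [ 0.5328 -0.3744 -0.1154] rms 0.51
C tri [ 0.4476 -0.285   0.0421] fit [ 0.448  -0.2854 -0.1952] rms 0.59
D tri [ 0.4534 -0.3688  0.0425] fit [ 0.4536 -0.3693  0.1398] rms 0.71
cap [0.4987 0.3144 0.078 ]
tip [0.4744 0.2415 0.0769]
lever z.071: [0.4741 0.2402 0.071 ] [0.4742 0.2414 0.071 ]
pipe ends [array([0.5016, 0.376 , 0.036 ]), array([0.5004, 0.2535, 0.036 ])]
foot [array([0.53 , 0.347, 0.008]), array([0.5271, 0.2785, 0.008 ]), array([0.4713, 0.3502, 0.008 ]), array([0.4676, 0.2804, 0.008 ])]
bolts [array([0.5812, 0.1152, 0.0265]), array([ 0.5503, -0.0625,  0.0246])]
railholes [array([0.6258, 0.1137, 0.0398]), array([ 0.5941, -0.0759,  0.0396])]
fix [ 0.5906  0.0223 -0.1619] [[-1.4, 1.0], [-0.7, -0.3], [0.2, -0.9], [2.4, -0.8], [-1.6, 0.4], [-0.1, 1.2], [-0.7, 0.7], [1.7, -0.4]]
[0.6265 0.1178 0.04  ]
[ 0.5943 -0.0796  0.04  ]
```

```bash
cat >> h.py <<'E'
PIV=np.array([.4993,.3143]); YV=-.045
def vp(th,z=.078,r=.06):
    ph=np.pi+YV+th
    return np.r_[PIV+r*np.array([np.cos(ph),np.sin(ph)]),z+.054],down(YV+th)
def arc(a,b,sf=None,step=.08):
    for t in np.linspace(a,b,int(abs(b-a)/step)+2)[1:]:
        if line_to(*vp(t),vel=.05,stop_force=sf): return t
    return None
def st():
    o=get_obs(); return dict(t=round(o["time_s"],2),p=o["tcp_pos"].round(4).tolist(),f=o["wrist_force"].round(1).tolist(),w=round(o["gripper_width"],4),g=round(o["grasp_force"],1))
E
python3 - <<'E'
from h import *
import sys
for t in (1.28,.8,0): print(inverse_kinematics(*vp(t)) is not None)
grip(.045); goto(*vp(1.28,.15)); line_to(*vp(1.28),stop_force=10); print(st())
grip(.022); print(st())
print("stop",arc(1.28,-.06,15)); print(st())
o=get_obs(); d=o["tcp_pos"][:2]-PIV; print("ang",np.arctan2(-d[1],-d[0])-YV)
grip(.05); wait(.2); print(st())
p,q=vp(-.0); line_to(np.r_[o["tcp_pos"][:2],.30]); 
save("scene","pics/s1.png")
goto([.40,.30,.36],down(0)); wait(.3); K,C=cam("wrist"); im=save("wrist","pics/v3.png")
import pickle; D=pickle.load(open("D.pkl","rb")); D["v3"]=(K,C); pickle.dump(D,open("D.pkl","wb"))
u=proj(K,C,np.r_[PIV,.077]).round().astype(int);print(u)
x,y=max(u[0]-120,0),max(u[1]-90,0); print(x,y)
cv2.imwrite("pics/v3c.png",cv2.resize(im[y:y+220,x:x+240,::-1],None,fx=2,fy=2))
E
```

```text
True
True
True
{'t': 11.08, 'p': [0.4801, 0.2574, 0.1325], 'f': [0.4, 0.7, 0.3], 'w': 0.0447, 'g': 0.0}
{'t': 11.43, 'p': [0.4797, 0.2577, 0.1325], 'f': [1.1, 0.3, -0.4], 'w': 0.0222, 'g': 0.0}
stop None
{'t': 15.68, 'p': [0.4397, 0.3205, 0.132], 'f': [0.5, 1.2, -0.8], 'w': 0.0222, 'g': 0.0}
ang -0.05835453295251891
{'t': 16.27, 'p': [0.4396, 0.3206, 0.132], 'f': [-0.0, -0.3, 0.4], 'w': 0.0502, 'g': 0.0}
[298  79]
178 0
```

View pics/v3c.png

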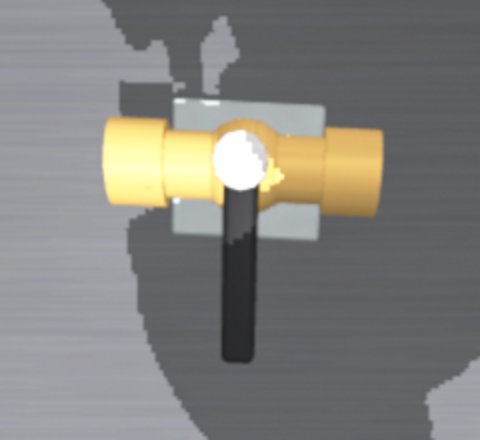

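The lever now points almost straight down in the crop, with the cap at (241,160) and the tip at (238,361). I check the exact angle next, then push it a bit further to reach the stop.

```bash
python3 - <<'E'
from h import *
import pickle
D=pickle.load(open("D.pkl","rb"))
f=lambda p:(178+p[0]/2,p[1]/2)
a=onplane(*D["v3"],f((241,160)),.079);b=onplane(*D["v3"],f((238,361)),.071); d=b-a
print(a,b,"phi-pi",np.arctan2(-d[1],-d[0]))
c=[onplane(*D["v3"],f(p),.008) for p in((174,100),(325,106),(173,235),(319,240))]
for i,j in((1,0),(3,2)): e=c[j]-c[i]; print("yaw",np.arctan2(-e[0],e[1]))
for i,j in((2,0),(3,1)): e=c[j]-c[i]; print("yaw",np.arctan2(e[1],e[0]))
# push to the stop
grip(.022); p,q=vp(-.04,.13); goto(p,q); line_to(*vp(-.04)); 
r=None
for t in (-.07,-.10,-.13,-.16):
    if line_to(*vp(t),vel=.03,stop_force=8): r=t; break
    print(t,st()["f"])
print(r,st()); grip(.05); wait(.2)
o=get_obs(); line_to(np.r_[o["tcp_pos"][:2],.28]); print(st())
E
```

```text
[0.49837997 0.31411806 0.079     ] [0.41887438 0.31688298 0.071     ] phi-pi -0.03476242292991137
yaw -0.0375299652891501
yaw -0.03397556446214689
yaw -0.04518363165387532
yaw -0.03432568537386803
-0.07 [-0.4, 0.3, 1.3]
-0.1 [3.4, -12.1, 6.7]
-0.13 [7.0, -26.6, 9.3]
-0.16 [10.0, -39.5, 11.7]
None {'t': 20.98, 'p': [0.4408, 0.3233, 0.1325], 'f': [10.0, -39.5, 11.7], 'w': 0.0221, 'g': 19.4}
{'t': 22.69, 'p': [0.4402, 0.3264, 0.2792], 'f': [0.7, 0.1, 0.3], 'w': 0.0502, 'g': 0.0}
```

```bash
sed -i 's/YV=-.045/YV=-.037/' h.py; cat >> h.py <<'E'
import json
P=json.load(open("P.json")); FX=np.array([P["fix"][0]-.0003,P["fix"][1],-.1635])
def fx(x,y):
    c,s=np.cos(FX[2]),np.sin(FX[2]); return np.array([FX[0]+c*x-s*y,FX[1]+s*x+c*y])
def bestyaw(xy,yaw,z=.25):
    q0=get_obs()["q"]; best=None
    for k in (np.pi/2,-np.pi/2):
        q=inverse_kinematics([*xy,z],down(yaw+k))
        if q is not None:
            d=np.abs(np.array(q)[5])
            if best is None or d<best[0]: best=(d,yaw+k)
    return best[1]
def pick(x,y,yaw,zu):
    s=bestyaw((x,y),yaw); Q=down(s)
    grip(.046); goto([x,y,.2],Q); line_to([x,y,zu+.14],Q); hit=line_to([x,y,zu+.092],vel=.08,stop_force=10)
    grip(.015); a=st(); line_to([x,y,.2],vel=.2); print("pick hit",hit,a,st()); return s
def place(slot,s0,yaw):
    s=FX[2]+np.round((s0-yaw)/(np.pi))*np.pi+0
    s=FX[2]+(s0-yaw); Q=down(s); x,y=fx(.02,slot)
    goto([x,y,.2],Q); print("over",st()); line_to([x,y,.15],vel=.15); hit=line_to([x,y,.128],vel=.03,stop_force=6); a=st()
    grip(.04); wait(.2); line_to([x,y,.2],vel=.15); print("place hit",hit,a)
E
python3 - <<'E'
from h import *
K,C=cam("scene"); print("oil",onplane(K,C,(474,255),0))
for k,sl in zip("ABCD",(.081,.027,-.027,-.081)):
    x,y,w=P["ins"][k]; 
    for kk in(np.pi/2,-np.pi/2):
        q=inverse_kinematics([x,y,.1],down(w+kk)); q2=inverse_kinematics([*fx(.02,sl),.13],down(FX[2]+kk)); print(k,kk>0,None if q is None else np.round(q[5],2),None if q2 is None else np.round(q2[5],2),fx(.02,sl).round(3))
x,y,w=P["ins"]["A"]
s=pick(x,y,w,.004)
E
```

```text
oil [0.75230325 0.26967321 0.        ]
A True -0.43 0.23 [0.623 0.099]
A False 2.71 -2.92 [0.623 0.099]
B True -0.59 0.14 [0.614 0.046]
B False 2.55 -3.0 [0.614 0.046]
C True -0.48 0.05 [ 0.606 -0.008]
C False 2.66 None [ 0.606 -0.008]
D True -0.93 -0.04 [ 0.597 -0.061]
D False 2.22 None [ 0.597 -0.061]
pick hit False {'t': 26.93, 'p': [0.5388, -0.2942, 0.0967], 'f': [-1.1, -0.1, 5.8], 'w': 0.0246, 'g': 60.0} {'t': 27.59, 'p': [0.5381, -0.2938, 0.1991], 'f': [-0.6, -0.3, -2.5], 'w': 0.0243, 'g': 59.1}
```

```bash
python3 - <<'E'
from h import *
w=P["ins"]["A"][2]; place(.081,w+np.pi/2,w)
x,y,w=P["ins"]["C"]; s=pick(x,y,w,.004); place(.027,s,w)
print(st())
goto([.55,.03,.33],down(FX[2])); wait(.3); im=save("wrist","pics/c1.png")
cv2.imwrite("pics/c1c.png",cv2.resize(im[40:340,130:530,::-1],None,fx=2,fy=2))
E
```

```text
over {'t': 29.08, 'p': [0.6234, 0.0979, 0.1998], 'f': [-0.6, -0.3, -3.3], 'w': 0.0249, 'g': 59.1}
place hit True {'t': 30.15, 'p': [0.6232, 0.099, 0.1327], 'f': [-3.3, -0.1, 11.5], 'w': 0.0242, 'g': 60.9}
pick hit False {'t': 34.65, 'p': [0.4482, -0.2856, 0.0967], 'f': [-2.0, -0.3, 8.4], 'w': 0.0247, 'g': 59.8} {'t': 35.32, 'p': [0.4477, -0.2852, 0.1993], 'f': [-0.1, 0.2, -3.6], 'w': 0.0248, 'g': 59.1}
over {'t': 36.7, 'p': [0.6143, 0.0446, 0.1997], 'f': [-0.6, 0.6, -3.5], 'w': 0.0249, 'g': 59.1}
place hit True {'t': 37.77, 'p': [0.6145, 0.0458, 0.1327], 'f': [-3.1, 0.3, 11.4], 'w': 0.0246, 'g': 60.9}
{'t': 38.87, 'p': [0.6142, 0.0457, 0.1995], 'f': [-0.1, -0.1, -0.1], 'w': 0.0402, 'g': 0.0}
```

View pics/c1c.png

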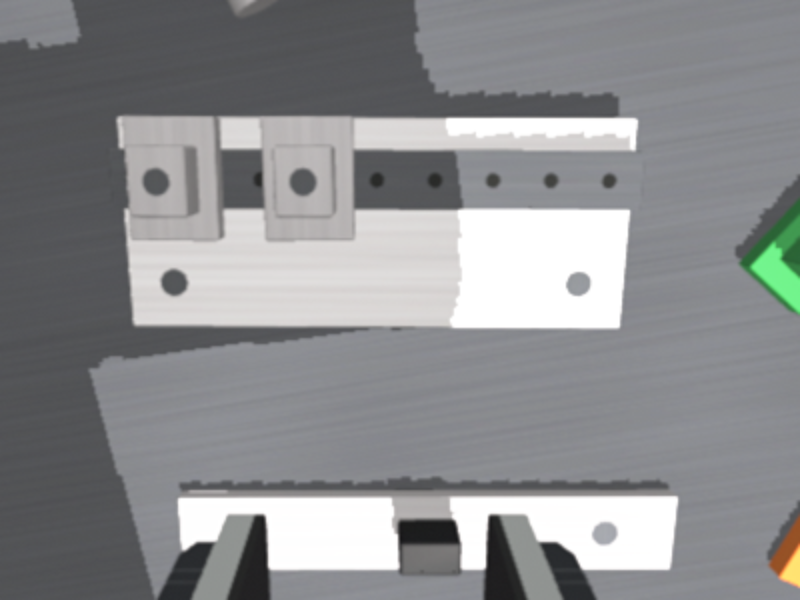

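Two inserts stand square on the rail, with holes at (155,181) and (302,181). I place the other two, then look at the straightedge.

```bash
python3 - <<'E'
from h import *
import pickle
for k,sl in (("B",-.027),("D",-.081)):
    x,y,w=P["ins"][k]; s=pick(x,y,w,.004); place(sl,s,w)
print(st())
D=pickle.load(open("D.pkl","rb"))
for n,p in (("e1",(.46,.03,.34)),("e2",(.46,-.05,.34))):
    goto(p,down(FX[2])); wait(.3); D[n]=cam("wrist"); save("wrist",f"pics/{n}.png")
pickle.dump(D,open("D.pkl","wb"))
a,b=[cv2.imread(f"pics/{n}.png")[0:300,100:540] for n in("e1","e2")]
cv2.imwrite("pics/e.png",cv2.resize(np.vstack([a,b]),None,fx=1.0,fy=1.0) if 0 else cv2.resize(a,None,fx=1.8,fy=1.8)[:, :800]); cv2.imwrite("pics/eb.png",cv2.resize(b,None,fx=1.8,fy=1.8)[:, :800])
E
```

```text
pick hit False {'t': 44.5, 'p': [0.5331, -0.3746, 0.0968], 'f': [-0.5, 0.7, 5.8], 'w': 0.0246, 'g': 60.0} {'t': 45.17, 'p': [0.5324, -0.374, 0.199], 'f': [-0.5, -0.9, -3.0], 'w': 0.0248, 'g': 59.1}
over {'t': 46.57, 'p': [0.6058, -0.0086, 0.1998], 'f': [0.2, -0.8, -3.5], 'w': 0.0242, 'g': 59.1}
place hit True {'t': 47.63, 'p': [0.6057, -0.0076, 0.1328], 'f': [-3.0, -0.2, 12.6], 'w': 0.0245, 'g': 61.0}
pick hit False {'t': 52.02, 'p': [0.4538, -0.3695, 0.0968], 'f': [-0.2, 0.6, 5.4], 'w': 0.0247, 'g': 59.8} {'t': 52.68, 'p': [0.4532, -0.369, 0.1993], 'f': [0.6, 0.5, -3.5], 'w': 0.0246, 'g': 59.1}
over {'t': 53.97, 'p': [0.5967, -0.0617, 0.1996], 'f': [0.2, -0.4, -2.5], 'w': 0.0246, 'g': 59.1}
place hit True {'t': 55.03, 'p': [0.5969, -0.0608, 0.1327], 'f': [-2.5, -0.5, 12.9], 'w': 0.0248, 'g': 61.0}
{'t': 56.13, 'p': [0.5966, -0.0608, 0.1995], 'f': [-0.7, -0.7, 1.1], 'w': 0.0397, 'g': 0.0}
```

View pics/e.png

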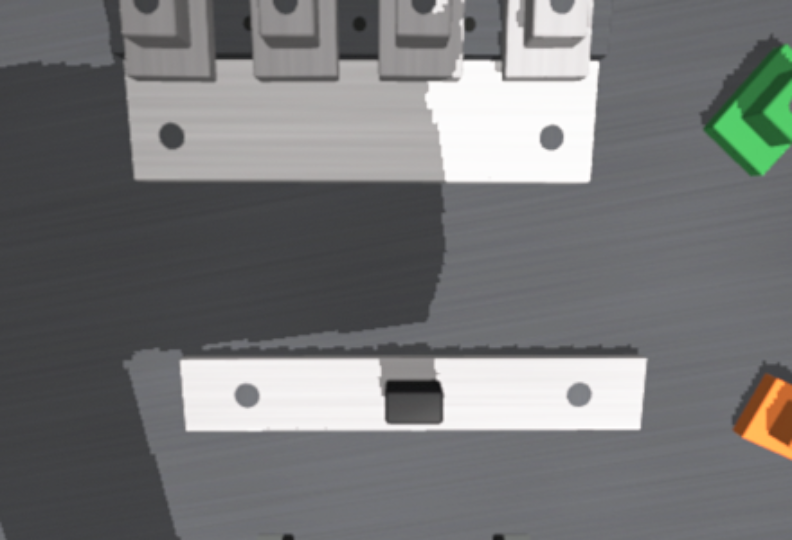

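View pics/eb.png

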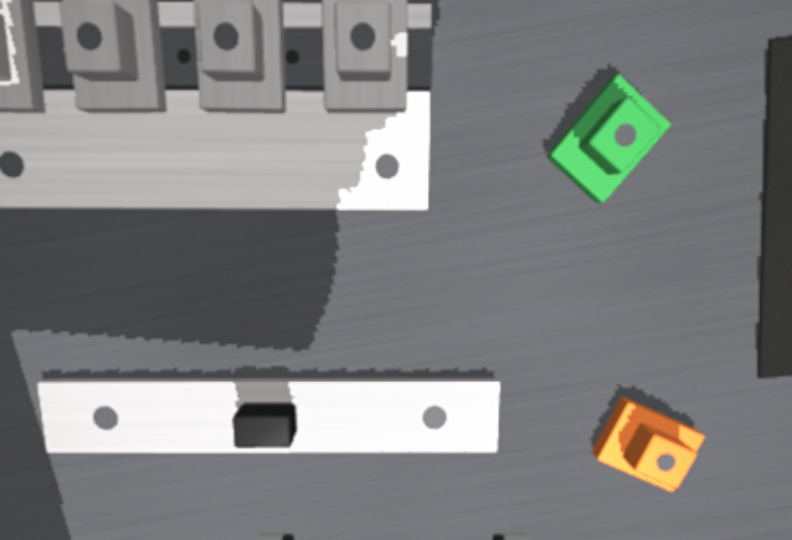

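Both views show four inserts upright on the rail. The straightedge runs parallel to it, with corners in e1 at (181,359), (646,358), (641,430) and (186,431), and its screw holes at (247,395) and (579,394).

```bash
cat > se.py <<'E'
from h import *
import pickle
from scipy.optimize import least_squares
D=pickle.load(open("D.pkl","rb"))
g=lambda p:np.array([100+p[0]/1.8,p[1]/1.8])
def ps(x,Pt):
    c,s=np.cos(x[2]),np.sin(x[2]); return np.r_[x[0]+c*Pt[0]-s*Pt[1],x[1]+s*Pt[0]+c*Pt[1],Pt[2]]
L=[(.02,.125,.01),(.02,-.125,.01),(-.02,-.125,.01),(-.02,.125,.01)]
E
python3 - <<'E'
from se import *
ob=[("e1",l,g(p)) for l,p in zip(L,[(181,359),(646,358),(641,430),(186,431)])]+[("e2",l,g(p)) for l,p in zip(L,[(39,382),(500,381),(498,452),(46,453)])]
for p,q in(((247,395),(105,418)),((579,394),(434,417))): print("hole",tri([(*D["e1"],g(p)),(*D["e2"],g(q))]).round(4))
s=least_squares(lambda x:np.concatenate([proj(*D[v],ps(x,l))-u for v,l,u in ob]),[.47,0,-.16])
print("se",s.x.round(4),s.fun.reshape(-1,2).round(1).tolist())
F=[("e1",(-.045,.11,.025),g((135,180))),("e1",(-.045,-.11,.025),g((590,182))),("e2",(-.045,-.11,.025),g((428,209)))]
print("face resid",[(proj(*D[v],np.r_[fx(*l[:2]),l[2]])-u).round(1) for v,l,u in F])
a,b=[onplane(*D["e1"],g(p),.025) for p in((135,180),(590,182))]; print("face yaw",np.arctan2(-(a-b)[0],(a-b)[1]))
x,y,w=s.x; Q=down(w)
grip(.055); goto([x,y,.2],Q); hit=line_to([x,y,.090],vel=.08,stop_force=10); grip(.015); print(hit,st())
line_to([x,y,.105],vel=.03); print(st())
E
```

```text
hole [0.4482 0.1107 0.0115]
hole [ 0.4194 -0.0662  0.0109]
se [ 0.4333  0.022  -0.1614] [[-0.6, 0.1], [1.1, -0.1], [0.1, -0.2], [-0.1, -0.1], [-1.1, 0.2], [0.3, 0.3], [-0.1, 0.1], [0.4, -0.1]]
face resid [array([-0.7,  0.3]), array([ 0.5, -1. ]), array([ 0.3, -0.4])]
face yaw -0.16837161905104414
False {'t': 61.69, 'p': [0.4334, 0.022, 0.0905], 'f': [-1.7, 0.5, 12.6], 'w': 0.0286, 'g': 58.8}
{'t': 62.34, 'p': [0.4333, 0.022, 0.1051], 'f': [-0.4, -0.4, -5.8], 'w': 0.0289, 'g': 59.5}
```

```bash
python3 - <<'E'
from h import *
Q=down(FX[2])
pt=lambda x,y,z:np.r_[fx(x,y),z]
line_to(pt(-.074,0,.105),Q,vel=.1); print(st())
print(line_to(pt(-.070,0,.087),Q,vel=.03,stop_force=6),st())
z=get_obs()["tcp_pos"][2]-.0005
print("face",line_to(pt(-.058,0,z),Q,vel=.015,stop_force=12),st())
o=get_obs()["tcp_pos"]; d=o[:2]-FX[:2]; c,s=np.cos(FX[2]),np.sin(FX[2]); print("x,y in fix",c*d[0]+s*d[1],-s*d[0]+c*d[1])
grip(.045); wait(.2); line_to(np.r_[get_obs()["tcp_pos"][:2],.17],vel=.15)
# press each end towards the face with closed fingers
grip(0.0)
for y in (.085,-.085):
    line_to(pt(-.115,y,.17),Q); line_to(pt(-.115,y,.08),vel=.1,stop_force=10); print("down",st())
    print("push",line_to(pt(-.075,y,.08),vel=.02,stop_force=8),st())
    line_to(pt(-.115,y,.08)); line_to(pt(-.115,y,.17))
goto(pt(-.14,0,.30),Q); wait(.3)
import pickle; D=pickle.load(open("D.pkl","rb")); D["g1"]=cam("wrist"); pickle.dump(D,open("D.pkl","wb"))
im=save("wrist","pics/g1.png"); cv2.imwrite("pics/g1c.png",cv2.resize(im[0:300,100:540,::-1],None,fx=1.8,fy=1.8))
E
```

```text
{'t': 63.34, 'p': [0.5166, 0.0344, 0.1049], 'f': [-0.9, 0.4, -4.9], 'w': 0.0285, 'g': 59.5}
True {'t': 63.85, 'p': [0.5205, 0.0338, 0.0902], 'f': [1.2, 0.0, -0.4], 'w': 0.0288, 'g': 60.7}
face True {'t': 64.17, 'p': [0.5207, 0.0338, 0.0902], 'f': [-1.0, 0.7, 6.8], 'w': 0.029, 'g': 61.7}
x,y in fix -0.07061359659994815 -4.831873304531227e-05
down {'t': 67.7, 'p': [0.491, 0.1249, 0.0804], 'f': [-0.7, 0.1, -0.4], 'w': 0.0001, 'g': 0.0}
push True {'t': 68.78, 'p': [0.5091, 0.1218, 0.0796], 'f': [-1.3, 1.1, 5.7], 'w': 0.0, 'g': 2.7}
down {'t': 72.14, 'p': [0.4633, -0.0428, 0.0804], 'f': [0.3, 0.1, -0.3], 'w': -0.0002, 'g': 0.0}
push True {'t': 73.23, 'p': [0.4815, -0.0459, 0.0797], 'f': [-2.3, -0.5, 6.1], 'w': -0.0, 'g': 2.8}
```

View pics/g1c.png

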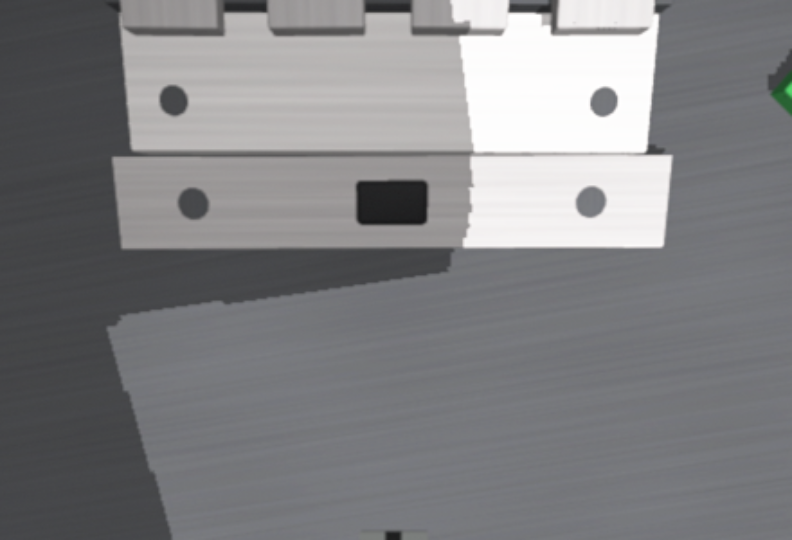

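```bash
cat > push.py <<'E'
from h import *
Q=down(FX[2]); ex=np.array([np.cos(FX[2]),np.sin(FX[2])])
pt=lambda x,y,z:np.r_[fx(x,y),z]
def push(y,x0=-.102,F=14):
    line_to(pt(-.115,y,.17),Q,vel=.25); line_to(pt(-.115,y,.0785),vel=.12,stop_force=12); line_to(pt(x0,y,.0785),vel=.03)
    f0=get_obs()["wrist_force"]
    for x in np.arange(x0,-.088,.0006):
        line_to(pt(x,y,.0785),vel=.01); o=get_obs(); f=o["wrist_force"]-f0; fxx=f[:2]@ex
        if fxx<-F: break
    d=o["tcp_pos"][:2]-FX[:2]; print(y,"cmd",round(x,4),"act",(d@ex).round(4),"fx",fxx.round(1),"fz",f[2].round(1))
    line_to(pt(-.115,y,.0785),vel=.1); line_to(pt(-.115,y,.17),vel=.25)
E
python3 - <<'E'
from se import *
g_=lambda p:D["g1"]
K=D["g1"]
for n,p,z in(("baseL",(131,151),.025),("baseR",(648,152),.025),("barTL",(113,157),.01),("barTR",(672,156),.01),("barBR",(663,247),.01),("barBL",(122,248),.01)):
    w=onplane(*K,g(p),z)[:2]-FX[:2]; c,s=np.cos(FX[2]),np.sin(FX[2]); print(n,(c*w[0]+s*w[1]).round(4),(-s*w[0]+c*w[1]).round(4))
from push import *
push(.085);push(-.085);push(0.045)
print(st())
E
```

```text
baseL -0.0448 0.11
baseR -0.0455 -0.1101
barTL -0.0463 0.1231
barTR -0.0463 -0.1257
barBR -0.0857 -0.1257
barBL -0.0858 0.1232
0.085 cmd -0.0936 act -0.0957 fx -14.3 fz 7.2
-0.085 cmd -0.093 act -0.096 fx -17.0 fz 9.7
0.045 cmd -0.093 act -0.0957 fx -15.3 fz 9.4
{'t': 96.47, 'p': [0.4852, 0.0853, 0.1708], 'f': [0.6, -0.1, 0.0], 'w': 0.0001, 'g': 0.0}
```

```bash
python3 - <<'E'
from se import *
for n,p in (("k1",(-.05,0,.32)),):
    goto(np.r_[fx(p[0],p[1]),p[2]],down(FX[2])); wait(.3); D[n]=cam("wrist"); im=save("wrist",f"pics/{n}.png")
    pickle.dump(D,open("D.pkl","wb"))
cv2.imwrite("pics/k1c.png",cv2.resize(im[20:320,120:520,::-1],None,fx=2,fy=2,interpolation=cv2.INTER_CUBIC))
E
```

```text
(no output)
```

View pics/k1c.png

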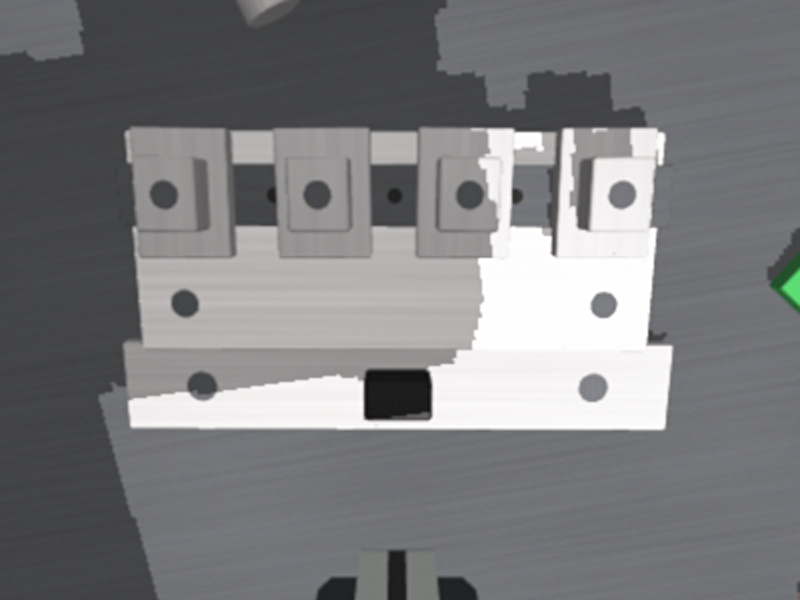

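All four inserts stand square on the rail, with holes at (164,194), (317,194), (470,194) and (622,194). The straightedge butts the base's front edge at row ~347 along its whole length, and it overhangs both ends. Now I open the valve halfway.

```bash
python3 - <<'E'
from h import *
grip(.04); goto(*vp(0,.17)); line_to(*vp(0),vel=.1,stop_force=12); print(st())
grip(.022); arc(0,.785); print(st()); grip(.008); wait(.2); print(st())
o=get_obs(); d=o["tcp_pos"][:2]-PIV; print("ang",(np.arctan2(-d[1],-d[0])-YV))
grip(.045); wait(.2); line_to(np.r_[o["tcp_pos"][:2],.27])
import pickle; D=pickle.load(open("D.pkl","rb"))
goto([.42,.17,.38],down(0)); wait(.3); D["w"]=cam("wrist"); im=save("wrist","pics/w.png"); pickle.dump(D,open("D.pkl","wb"))
cv2.imwrite("pics/wc.png",cv2.resize(im[0:320,100:560,::-1],None,fx=1.7,fy=1.7,interpolation=cv2.INTER_CUBIC)); print(st())
save("scene","pics/s2.png")
E
```

```text
{'t': 100.28, 'p': [0.4396, 0.3166, 0.1325], 'f': [0.2, 0.6, -0.5], 'w': 0.0399, 'g': 0.0}
{'t': 103.09, 'p': [0.4552, 0.2735, 0.132], 'f': [-0.3, 0.2, 0.7], 'w': 0.0223, 'g': 0.0}
{'t': 103.53, 'p': [0.4548, 0.2738, 0.1321], 'f': [-5.1, 2.7, 6.1], 'w': 0.013, 'g': 59.9}
ang 0.7760200827692713
{'t': 106.22, 'p': [0.42, 0.1704, 0.3793], 'f': [0.5, 0.5, -0.2], 'w': 0.0451, 'g': 0.0}
```

View pics/wc.png

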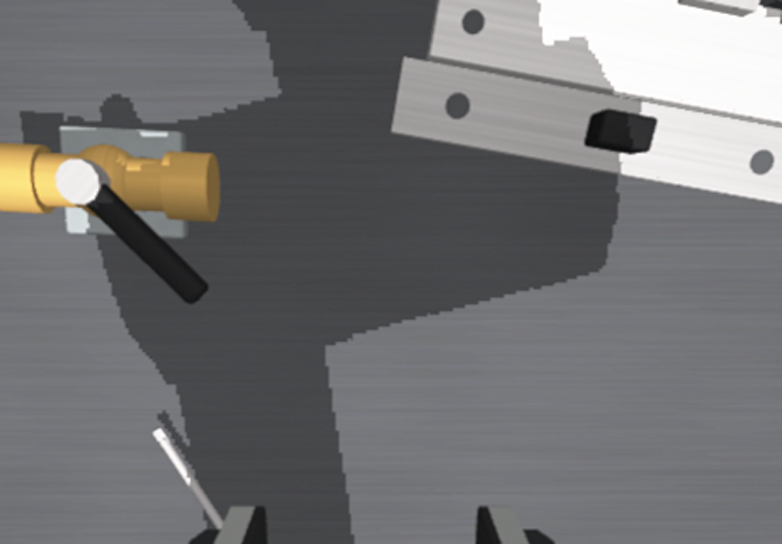

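The lever stands at about 45°, from (79,182) to (200,292), and the straightedge still butts the base. I hand it in.

```bash
python3 -c "
from h import *
print(job_done(), get_obs()['time_s'])"
```

```text
the job is handed in; nothing more can be done
the job is handed in; nothing more can be done
```

I handed the job in about 106 s into the 200 s limit: valve shut first, all four inserts square on the rail, straightedge flush along the front face, then valve opened to about 0.78 rad; the hand-in returned no verdict, so these results come from my own camera and force checks.

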